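Set the barrel tumbler to its sixth speed and start it

TASK

Get the barrel tumbler running for the copper pieces: with a fingertip, push the handle of the speed selector round, counting its clicks, until it rests in the sixth speed (the first, slowest one is at the anticlockwise end), then press the flat round start button fully in and let it come back up. Push the handle, do not grip it, do not press start before the speed is set, and leave the mushroom stop button, the timer knob and the loose things about the machine as they are.

Things in the scene. Friction and masses are not known exactly. Their poses are not given: they have to be found in the camera images.
- tumbler: grey bench barrel tumbler, fixed, 360 mm deep (x, to the rear) by 380 mm wide (y), origin under its centre. Panel along its front 160 mm, sloping 9.9 degrees, surface 77 mm high at the front edge, 105 mm at its rear; then a flat deck 105 mm high and the barrel (radius 55 mm, axis across, 115 mm behind the origin, 172 mm high). On the panel from +y to -y: timer, selector, start, stop.
- dial_centre (a point): fixed point on the selector's axis, on top of its square aluminium plate (92 mm, 3 mm proud of the panel). z: out of the panel; x: up the slope to the rear; y: along the panel. Eight dark marks 38 to 45 mm from it, 30 degrees apart, thicker for higher speeds: the first (slowest) 105 degrees anticlockwise (towards +y) of the x axis, the eighth 105 degrees clockwise.
- selector (a joint): angle of the speed selector in rad: 0 at the first, slowest speed, growing clockwise seen from above, 0.5236 (30 degrees) a speed, 3.665 at the eighth; end stops there. A detent holds every speed: at most 0.15 N m (6 N at 25 mm from the axis) to leave it; past half way the handle snaps on by itself to the next, up to 15 degrees ahead of the finger.
- selector_handle (a point): point on the turning handle's axis, 20 mm above dial_centre; x: along the handle to its nose (end with the white line, points at the mark); z: out of the panel. Black upright bar 12 mm thick (8.5 mm over the nose's last 10 mm), 36 mm from axis to nose, 26 mm to its tail, 7 to 34 mm above dial_centre; below it a disc of radius 22 mm, 8 mm thick.
- selector_nose (a point): tip of the handle's nose, 36 mm from the axis, 20 mm above dial_centre; turns with the handle.
- start (a joint): travel of the start button in m: 0 up, 0.006 fully in; springs back. Its force grows to 5 N when fully in.
- start_top (a point): centre of the top of the start button, a flat round steel button 28 mm across; z axis out of the panel, pressed along -z.
- stop (a joint): travel of the stop button in m: 0 out, 0.006 pressed. Must stay out.
- stop_top (a point): centre of the top of the stop button, a black mushroom head 40 mm across whose top stands 38 mm above the panel.
- timer_mark (a point): outer end of the white line on top of the timer knob (black, round, 36 mm across its skirt, 20 mm tall, turns freely with friction); 12.5 mm from its axis. The timer stays as it is set.
- cup: bystander: small copper cup, 40 mm wide, 34 mm tall, standing on the flat deck between panel and barrel; origin at the centre of its underside.
- paste: bystander: low aluminium tin, 38 mm wide, 30 mm tall, standing on the same deck; origin at the centre of its underside.
- tape: bystander: roll of brown tape lying flat on the bench, 90 mm wide, 48 mm tall; origin at the centre of its underside.
- bowl: bystander: shallow copper bowl on the bench, 110 mm wide, 40 mm tall; origin at the centre of its underside.
- jar: bystander: glass jar on the bench, 60 mm wide, 85 mm tall; origin at the centre of its underside.
- mallet: bystander: wooden mallet lying on the bench, head 46 mm thick and 100 mm long, 240 mm overall; origin at the bench under the middle of the handle; x axis towards the head, whose centre is 110 mm from it.
- chuck_key: bystander: steel T-shaped key lying on the bench in front of the machine, 76 by 70 mm, 12 mm thick; origin at the middle of the T's outline, on its underside.

How it is judged:
By the outcome, as a careful person would: the job done as asked, in the order asked, and still so for the second after the job is handed in, with the robot touching nothing.
It also fails if it takes over 48 s, if anything falls off the work surface, if the arm or the gripper's body presses on something with over 40 N, if the wrist force passes 120 N, or if a joint passes its speed limit or range.

ROBOT

A 6-joint arm with a two-finger parallel gripper is mounted at the origin on the work surface. World frame = base frame: x ahead of the robot, y to its left, z up, the work surface at z = 0. Lengths are in m, angles in rad, forces in N, time in s.
With the tool pointing down it reaches from about 0.35 to 0.975 m from the base axis. Payload 4.9 kg.
Tool frame: the origin (TCP) lies midway between the tips of the shut fingers; the grasp point (between the pads) lies 19 mm behind it (manip.pinch_z is the distance from the TCP to the grasp point, in m); z points along the fingers, y is the direction in which the jaws open and shut (so a half turn about z gives the same grasp; the last joint's range is limited). The gripper opens to 85 mm and grips with 20 to 120 N. Pads are 22 mm wide; open, the fingers measure 114 mm over their backs; the gripper's body (76 mm by 85 mm) begins 54 mm behind the grasp point. The pads swing forward as they close: fully open they stand 13 mm farther back than shut.
Start: joints at [-1.227, 0.053, 1.613, -0, 1.476, -0.119], TCP at [0.279, -0.559, 0.231] pointing down, gripper open.
Joint ranges: [-3.01, 3.01], [-1.01, 2.22], [0.06, 2.58], [-1.02, 4.17], [0.09, 2.62], [-3.14, 3.14]. Speed limits (rad/s): [2.57, 2.57, 3.14, 3.14, 3.14, 3.14].

INTERFACE

Orientations are given as a unit quaternion [w, x, y, z].
In Python, from plant import manip gives the robot as it stands.
- The arm moves only by the tool drive_tool, never from a script. Its argument "commands" is text: rows parted by semicolons, each of 5 numbers parted by spaces: the finger opening in mm, from 0 to 85.4, then the shift along the tool's x, y, z in units of 30 mm (1.0 is 30 mm), then the turn about the tool's z in degrees. A call has exactly 8 rows; each row shifts and turns the commanded pose from where the row before left it, along the tool's axes as they then stand; what a row does not reach is not made up. A row lasts 1/8 s, in which the tool goes at most 62.5 mm and 10.7 degrees, less where a joint would pass 70% of its speed; a pose out of reach is approached as far as the arm can. A call is refused whole if a number of a shift passes 1 or a number of a turn 10.7, either way. A call with a gripper value outside its range is refused whole. The fingers move at their own pace and stop on an object; the grip force is fixed at half the most. Time passes only in rows, so rows that do not move let the fingers close, or fill a call up. It gives the time, the measured TCP pose, the force and the opening at its end, in the units of the state.
- manip.state(): the state, without advancing time (a new reading comes with each control period).
- manip.grab_frame(name): name is "side" or "top" or "wrist"; returns the picture (480x640x3 uint8, red, green, blue); there is no depth.
- manip.camera_params(name): a dict with "fx", "fy", "cx", "cy" (pixels), "xyz" and "orientation" of the camera in the world. Camera axes: x right, y down, z forward; pixel columns grow to the right and rows downward; lengths in m; the calibration is good to about 2 mm. A picture is of the moment at which its call begins: read the wrist's pose just before it. camera_params takes no time and is no camera call; for the wrist camera it gives the pose at the moment of the call.
- manip.job_done(): hands the job in, once; it reports no verdict.
The state is a dict: "time": time; "joint_pos": joint angles; "joint_vel": joint speeds; "joint_efforts": joint torques, N m; "tool_pos": TCP position; "tool_rot": TCP orientation; "contact_force": force on the tool from outside, world axes, zero at the start; "ft_torque": the same for the moment, N m; "gripper_width": opening from 0.0 (shut) to 1.0 (fully open).
Only numpy, scipy, OpenCV 4.12 (cv2) and the standard library are available. Lean on these libraries where they do the work, as an engineer would, in place of code of your own. Each camera call takes 0.05 s, during which the arm holds its last target. There are 200 camera calls.

## Working session

There is one attempt and no reset: what is moved stays moved. The work goes in short steps, Python scripts to look and compute and a tool call to move; the robot and the scene stay as the last step left them, time stands still between calls to the robot, and variables do not carry over. Pictures are saved under pics/ and viewed, about 8 in all and at most 12, crops included, and the job is handed in when it is done.

Besides the shell and the picture viewer there is one more tool, called after ">>>" as name(argument=value, ...), one argument or row to a line, values as JSON. drive_tool: Moves the arm, as the interface text tells. Its arguments: {"type":"object","properties":{"commands":{"type":"string"}},"required":["commands"]}

```bash
mkdir -p pics; ls; python3 - <<'E'
from plant import manip
import cv2
for n in("top","side"):
    cv2.imwrite(f"pics/{n}0.png",manip.grab_frame(n)[:,:,::-1]); print(n,manip.camera_params(n))
print(manip.state())
E
```

```text
pics
top {'fx': 455.63097551093955, 'fy': 455.63097551093955, 'cx': 319.12047260522263, 'cy': 239.98167852151963, 'xyz': array([0.37840253, 0.04064538, 0.95120749]), 'orientation': array([-0.05402025,  0.70994798, -0.69794599,  0.07698749])}
side {'fx': 444.7857621091475, 'fy': 444.7857621091475, 'cx': 318.02317650755975, 'cy': 230.99680435647355, 'xyz': array([0.38582809, 0.59982   , 0.85031926]), 'orientation': array([ 0.04844028, -0.16159909,  0.92908381, -0.32915429])}
{'time': 0.1, 'joint_pos': array([-1.22699475e+00,  5.33107901e-02,  1.61420002e+00, -3.81567520e-06,
        1.47601801e+00, -1.18996786e-01]), 'joint_vel': array([ 0.00211387, -0.00174148, -0.00257619,  0.00185918, -0.00093964,
       -0.00019489]), 'joint_efforts': array([ 1.32837981e-04, -3.94904602e+01, -3.71362102e+01, -1.13729486e-04,
        3.92274684e-03,  3.73242881e-05]), 'tool_pos': array([ 0.27883548, -0.55869665,  0.23014772]), 'tool_rot': array([-9.61760918e-04,  9.73345962e-01,  2.29339707e-01, -1.10472978e-04]), 'contact_force': array([-0.88294754, -0.02136454, -0.03875821]), 'ft_torque': array([ 0.02295044,  0.03981792, -0.04361027]), 'gripper_width': 1.0026711492623879}
```

View pics/top0.png

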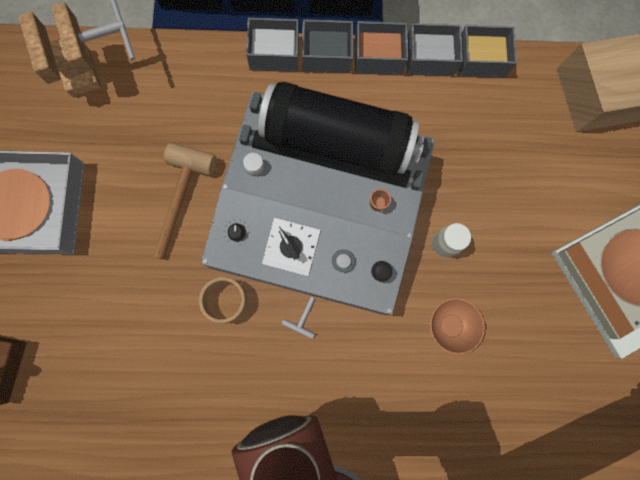

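View pics/side0.png

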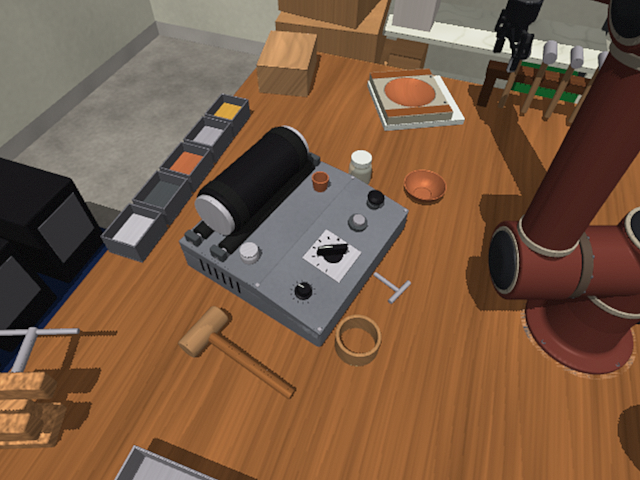

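The top view shows the plate at about (291,247), with the nose up and left towards (281,230). Timer is at (236,232), start at (344,261), stop at (382,271), chuck key at (303,320). The side view shows the plate at (332,253) and start at (357,222). Next I'll enlarge both and extract the plate corners.

```bash
cat > h.py <<'E'
import numpy as np, cv2
from scipy.spatial.transform import Rotation as R
def rot(q): return R.from_quat(np.r_[q[1:],q[0]]).as_matrix()
def ray(p,uv):
    d=rot(p['orientation'])@np.array([(uv[0]-p['cx'])/p['fx'],(uv[1]-p['cy'])/p['fy'],1]); return np.array(p['xyz']),d/np.linalg.norm(d)
def tri(rs):
    A=sum(np.eye(3)-np.outer(d,d) for o,d in rs); b=sum((np.eye(3)-np.outer(d,d))@o for o,d in rs)
    x=np.linalg.solve(A,b); return x,[np.linalg.norm(np.cross(x-o,d)) for o,d in rs]
def plane(r,p0,n): o,d=r; return o+d*((p0-o)@n)/(d@n)
def proj(p,X):
    c=rot(p['orientation']).T@(np.asarray(X)-p['xyz']); return np.array([p['fx']*c[0]/c[2]+p['cx'],p['fy']*c[1]/c[2]+p['cy']])
E
python3 - <<'E'
from h import *
from plant import manip
out=[]
Q={}
for n,(x,y,w,h) in dict(top=(255,205,100,75),side=(295,190,100,75)).items():
    im=cv2.imread(f"pics/{n}0.png"); c=im[y:y+h,x:x+w]
    hsv=cv2.cvtColor(im,cv2.COLOR_BGR2HSV); m=np.zeros(im.shape[:2],np.uint8)
    m[y:y+h,x:x+w]=(c.min(2)>175)*255
    cs=cv2.findContours(m,cv2.RETR_EXTERNAL,cv2.CHAIN_APPROX_NONE)[0]; k=cv2.convexHull(max(cs,key=cv2.contourArea))
    for e in np.arange(.01,.1,.005):
        q=cv2.approxPolyDP(k,e*cv2.arcLength(k,True),True)[:,0]
        if len(q)<=4: break
    Q[n]=q; print(n,q.tolist())
    out.append(cv2.resize(c,None,fx=4,fy=4,interpolation=cv2.INTER_CUBIC))
cv2.imwrite("pics/c1.png",np.hstack(out))
E
```

```text
top [[274, 218], [319, 229], [307, 275], [262, 262]]
side [[303, 257], [325, 230], [360, 252], [351, 264]]
```

View pics/c1.png

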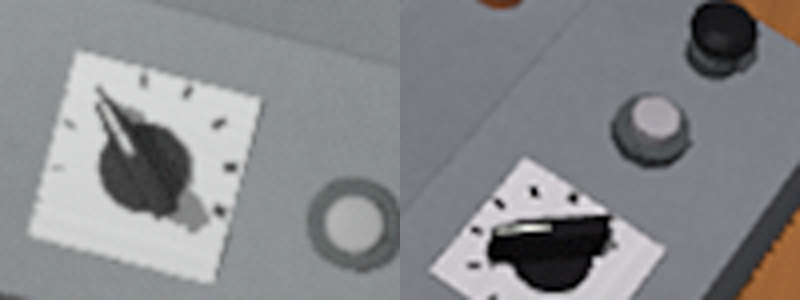

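The handle points at the third mark, with two marks anticlockwise of it and five clockwise, so it needs three clicks clockwise. Next I'll triangulate the plate and button and plan the push.

```bash
cat >> h.py <<'E'
def load():
    return np.load('g.npz')
E
python3 - <<'E'
from h import *
from plant import manip
T,S=manip.camera_params("top"),manip.camera_params("side")
t=lambda u,v:ray(T,(255+(u-.0)/4-.375,205+v/4-.375)); s=lambda u,v:ray(S,(295+(u-400)/4-.375,190+v/4-.375))
pr=dict(RL=((75,50),(430,268)),RR=((262,99),(530,157)),FR=((214,283),(665,246)),start=((355,223),(656,117)),stop=None)
X={}
for k,v in pr.items():
    if v: X[k],e=tri([t(*v[0]),s(*v[1])]); print(k,X[k].round(4),np.round(e,4))
print("sides",np.linalg.norm(X['RL']-X['RR']),np.linalg.norm(X['RR']-X['FR']))
yv=X['RL']-X['RR']; xv=X['RR']-X['FR']; a1=np.arctan2(yv[1],yv[0])-np.pi/2; a2=np.arctan2(xv[1],xv[0]); print("yaw",np.degrees([a1,a2]),"slope",np.degrees(np.arcsin(xv[2]/np.linalg.norm(xv))))
C=(X['RL']+X['FR'])/2; print("centre",C)
# machine edges: yaw from long deck fold / front edge in top view, using front corners on z=.077
a=(a1+a2)/2; sl=np.radians(9.9)
ex=np.array([np.cos(a)*np.cos(sl),np.sin(a)*np.cos(sl),np.sin(sl)]); ey=np.array([-np.sin(a),np.cos(a),0]); ez=np.cross(ex,ey)
# top-view diagonal centre with plane solve, from 4 corners
p=[(75,50),(262,99),(214,283),(28,235)]
P=np.array([plane(t(*q),C,ez) for q in p]); print("plane corners sides",[np.linalg.norm(P[i]-P[i-1]).round(4) for i in range(4)],"centre",P.mean(0))
nose=plane(t(97,88),P.mean(0)+.03*ez,ez)-(P.mean(0)+.03*ez); print("nose angle (acw +)",np.degrees(np.arctan2(nose@ey,nose@ex)),"len",np.linalg.norm(nose))
print("start rel",[(X['start']-P.mean(0))@e for e in(ex,ey,ez)])
np.savez('g.npz',C=(C+P.mean(0))/2,ex=ex,ey=ey,ez=ez,start=X['start'])
E
```

```text
RL [0.5819 0.1021 0.1014] [0.001 0.001]
RR [0.559  0.0123 0.0991] [0.0003 0.0003]
FR [0.4736 0.0335 0.0835] [0.0012 0.0012]
start [ 0.5    -0.0318  0.1074] [0.0008 0.0008]
sides 0.09270289316960188 0.08938739376696779
yaw [-14.31928912 -13.94368847] slope 10.029256659991242
centre [0.52774376 0.06782106 0.09243185]
plane corners sides [np.float64(0.0912), np.float64(0.0925), np.float64(0.0907), np.float64(0.0917)] centre [0.52657559 0.06769415 0.09223955]
nose angle (acw +) 43.83489939447163 len 0.041269004555179914
start rel [np.float64(0.0011098736079898353), np.float64(-0.1029457664526774), np.float64(0.015187039463288976)]
```

```bash
cat >> h.py <<'E'
def goal(ang,r,h,zt):  # nose angle acw deg of panel x; TCP r along nose, h behind its mid-plane, zt above plate -> world
    g=load(); a=np.radians(ang); n=np.cos(a)*g['ex']+np.sin(a)*g['ey']; t=np.sin(a)*g['ex']-np.cos(a)*g['ey']
    return g['C']+r*n-h*t+zt*g['ez']
def rel(st,P,yaw=None):
    M=rot(st['tool_rot']); d=M.T@(P-st['tool_pos']); y=np.degrees(np.arctan2(M[1,0],M[0,0]))
    print("t",round(st['time'],2),"tcp",st['tool_pos'].round(4),"yaw",y.round(2),"F",st['contact_force'].round(1),"w",round(st['gripper_width'],3))
    print("to go units",(d/.03).round(3),"turn",None if yaw is None else round((y-yaw+180)%360-180,2))
E
python3 - <<'E'
from h import *
from plant import manip
st=manip.state(); P=goal(45,.027,.034,.016); print(P); rel(st,P,-14.1+45)
E
```

```text
[0.53029453 0.11144791 0.10724644]
t 0.1 tcp [ 0.2788 -0.5587  0.2301] yaw 26.52 F [-0.9 -0.  -0. ] w 1.003
to go units [ 17.472 -16.238   4.132] turn -4.38
```

>>> drive_tool(
  commands="0 1 -0.93 0 -4.4; 0 1 -0.93 0 0; 0 1 -0.93 0 0; 0 1 -0.93 0 0; 0 1 -0.93 0 0; 0 1 -0.93 0 0; 0 1 -0.93 0 0; 0 1 -0.93 0 0",
)

```text
time: 1.1
tool_pos: [0.3732, -0.244, 0.2308]
tool_rot: [-0.0, 0.964, 0.266, -0.0]
contact_force: [0.7, 0.5, 0.4]
gripper_width: 0.003
```

```bash
python3 - <<'E'
from h import *
from plant import manip
rel(manip.state(),goal(45,.027,.034,.016),-14.1+45)
E
```

```text
t 1.1 tcp [ 0.3732 -0.244   0.2308] yaw 30.9 F [0.7 0.5 0.4] w 0.003
to go units [10.578 -7.473  4.123] turn 0.0
```

>>> drive_tool(
  commands="0 1 -0.72 0 0; 0 1 -0.72 0 0; 0 1 -0.72 0 0; 0 1 -0.72 0 0; 0 1 -0.72 0 0; 0 1 -0.72 0 0; 0 1 -0.72 0 0; 0 1 -0.72 0 0",
)

```text
time: 2.1
tool_pos: [0.4904, 0.0274, 0.2308]
tool_rot: [-0.0, 0.964, 0.267, -0.0]
contact_force: [0.4, -0.8, 0.9]
gripper_width: 0.002
```

```bash
python3 - <<'E'
from h import *
from plant import manip
rel(manip.state(),goal(45,.027,.034,.016),-14.1+45)
E
```

```text
t 2.1 tcp [0.4904 0.0274 0.2308] yaw 30.92 F [ 0.4 -0.8  0.9] w 0.002
to go units [ 2.583 -1.72   4.118] turn 0.02
```

>>> drive_tool(
  commands="0 0.86 -0.57 0 0; 0 0.86 -0.57 0 0; 0 0.86 -0.57 0 0; 0 0 0 0.9 0; 0 0 0 0.9 0; 0 0 0 0.8 0; 0 0 0 0 0; 0 0 0 0 0",
)

```text
time: 3.1
tool_pos: [0.5308, 0.1099, 0.1542]
tool_rot: [0.0, 0.964, 0.267, 0.001]
contact_force: [-0.2, -0.9, 0.9]
gripper_width: -0.003
```

```bash
python3 - <<'E'
from h import *
from plant import manip
rel(manip.state(),goal(45,.027,.034,.016),-14.1+45)
W=manip.camera_params("wrist"); w=manip.grab_frame("wrist")[:,:,::-1]; s=manip.grab_frame("side")[:,:,::-1]
print(proj(W,load()['C']),proj(W,load()['start']))
c=s[150:300,250:410]
cv2.imwrite("pics/v1.png",np.hstack([cv2.resize(w,(480,360)),cv2.resize(c,(320,300))[:300] if 0 else cv2.resize(c,(320,360))]))
E
```

```text
t 3.1 tcp [0.5308 0.1099 0.1542] yaw 30.91 F [-0.2 -0.9  0.9] w -0.003
to go units [ 0.01  -0.053  1.564] turn 0.01
[377.41043801 307.75512083] [502.37193141 440.27062651]
```

View pics/v1.png

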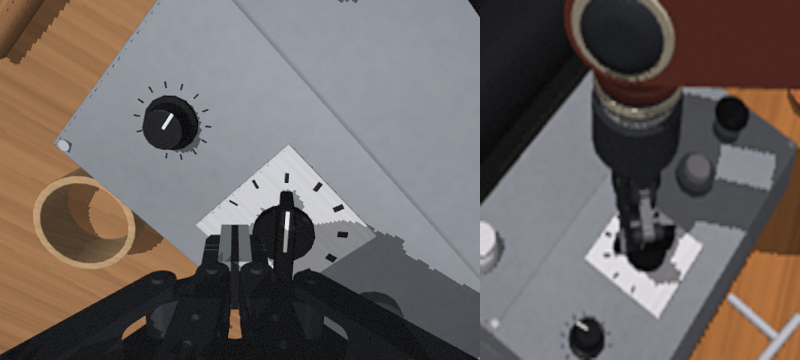

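The wrist view shows the handle (287,195–260) pointing at the third mark (287,178), with the shut fingertips beside it at (235,240) on its anticlockwise side. The way down is clear.

>>> drive_tool(
  commands="0 0 -0.05 0.4 0; 0 0 0 0.4 0; 0 0 0 0.4 0; 0 0 0 0.36 0; 0 0 0.1 0 0; 0 0 0.1 0 0; 0 0 0 0 0; 0 0 0 0 0",
)

```text
time: 4.2
tool_pos: [0.5331, 0.106, 0.107]
tool_rot: [0.0, 0.964, 0.266, 0.0]
contact_force: [-0.2, 0.4, -0.1]
gripper_width: -0.001
```

```bash
python3 - <<'E'
from h import *
from plant import manip
rel(manip.state(),goal(45,.027,.0215,.016),-14.1+45)
W=manip.camera_params("wrist"); w=manip.grab_frame("wrist")[:,:,::-1]
cv2.imwrite("pics/v2.png",cv2.resize(w[180:420,240:560],(640,480)))
# handle points for gap estimate
for z in(.016,.034):
    for h in(0,.006): print(z,h,proj(W,goal(45,.024,h,z)).round(1))
E
```

```text
t 4.2 tcp [0.5331 0.106  0.107 ] yaw 30.91 F [-0.2  0.4 -0.1] w -0.001
to go units [ 0.01   0.21  -0.057] turn 0.01
0.016 0 [388.8 332.7]
0.016 0.006 [372.6 331.6]
0.034 0 [391.2 365.1]
0.034 0.006 [373.2 363.7]
```

View pics/v2.png

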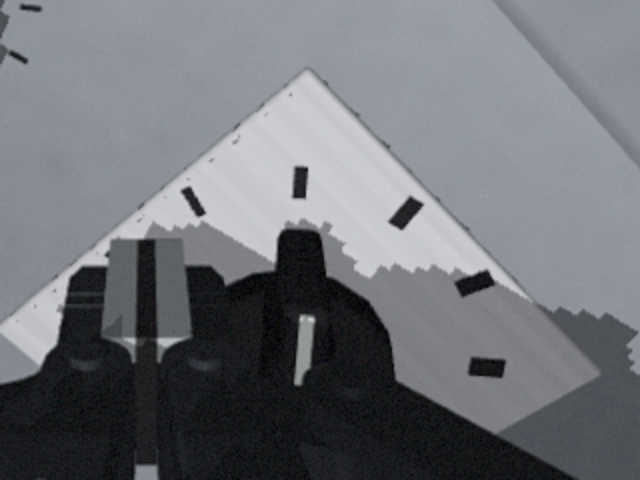

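Gap to the handle is about 7 mm, as planned. Push through the first click, following the arc.

>>> drive_tool(
  commands="0 0.01 0.1 -0.03 0; 0 0 0.11 -0.03 0; 0 0.056 0.081 -0.015 5; 0 0.056 0.081 -0.015 5; 0 0.056 0.081 -0.015 5; 0 0.056 0.081 -0.015 5; 0 0.056 0.081 -0.015 5; 0 0 0 0 0",
)

```text
time: 5.25
tool_pos: [0.5485, 0.0923, 0.1107]
tool_rot: [0.0, 0.999, 0.052, 0.0]
contact_force: [0.2, -0.1, -0.2]
gripper_width: 0.003
```

```bash
python3 - <<'E'
from h import *
from plant import manip
rel(manip.state(),goal(20,.027,.0205,.016),-14.1+20)
W=manip.camera_params("wrist"); w=manip.grab_frame("wrist")[:,:,::-1]
cv2.imwrite("pics/v3.png",cv2.resize(w[180:420,240:560],(640,480)))
print("marks",[((proj(W,goal(105-30*k,.0415,0,0))-[240,180])*2).round() for k in range(8)])
E
```

```text
t 5.25 tcp [0.5485 0.0923 0.1107] yaw 5.96 F [ 0.2 -0.1 -0.2] w 0.003
to go units [ 0.013  0.023 -0.019] turn 0.06
marks [array([ 63., 318.]), array([ 93., 243.]), array([172., 189.]), array([279., 176.]), array([377., 210.]), array([435., 279.]), array([437., 357.]), array([391., 423.])]
```

View pics/v3.png

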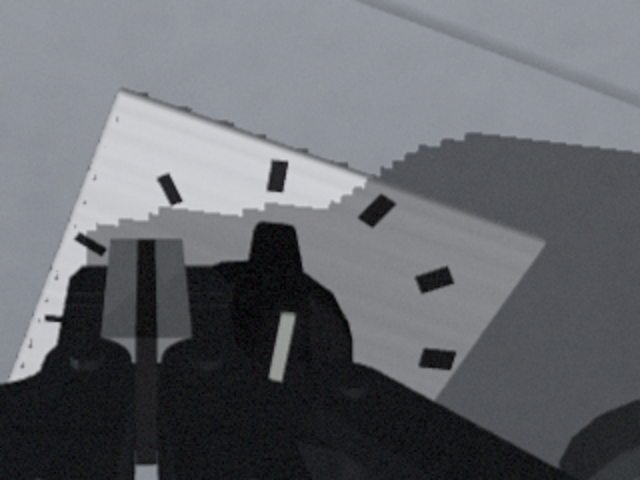

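The handle rests at the fourth mark (279,176), and the force is zero. One click is done. Push the second.

>>> drive_tool(
  commands="0 0.06 0.09 -0.015 5; 0 0.056 0.085 -0.012 5; 0 0.056 0.081 -0.012 5; 0 0.056 0.081 -0.01 5; 0 0.056 0.081 -0.01 5; 0 0.056 0.081 -0.01 5; 0 0 0 0 0; 0 0 0 0 0",
)

```text
time: 6.3
tool_pos: [0.5567, 0.0767, 0.1127]
tool_rot: [-0.0, 0.978, -0.208, 0.0]
contact_force: [0.1, -0.5, -1.2]
gripper_width: 0.008
```

```bash
python3 - <<'E'
from h import *
from plant import manip
rel(manip.state(),goal(-10,.027,.0205,.016),-14.1-10)
W=manip.camera_params("wrist"); w=manip.grab_frame("wrist")[:,:,::-1]
cv2.imwrite("pics/v4.png",cv2.resize(w[180:420,240:560],(640,480)))
print("marks",[((proj(W,goal(105-30*k,.0415,0,0))-[240,180])*2).round() for k in range(8)])
E
```

```text
t 6.3 tcp [0.5567 0.0767 0.1127] yaw -23.99 F [ 0.1 -0.5 -1.2] w 0.008
to go units [ 0.018  0.009 -0.02 ] turn 0.11
marks [array([ 71., 391.]), array([ 51., 320.]), array([ 82., 243.]), array([161., 186.]), array([267., 168.]), array([363., 199.]), array([417., 263.]), array([419., 339.])]
```

View pics/v4.png

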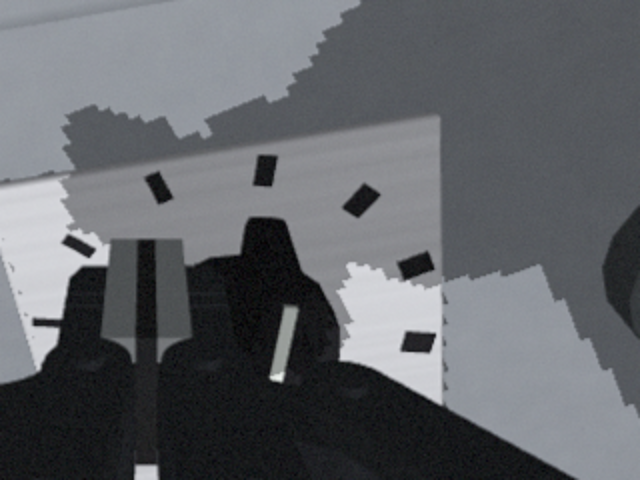

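The handle is at the fifth mark (267,168). Push the third and last click, stopping about 10° short of the sixth so that it snaps in by itself.

>>> drive_tool(
  commands="0 0.06 0.081 -0.012 5; 0 0.056 0.081 -0.01 5; 0 0.056 0.081 -0.005 5; 0 0.056 0.081 -0.002 5; 0 0.045 0.065 -0.002 4; 0 0 0 0 0; 0 0 0 0 0; 0 0 0 0 0",
)

```text
time: 7.35
tool_pos: [0.5569, 0.0623, 0.1136]
tool_rot: [0.0, 0.913, -0.407, -0.0]
contact_force: [0.4, 0.2, 0.9]
gripper_width: 0.001
```

```bash
python3 - <<'E'
from h import *
from plant import manip
rel(manip.state(),goal(-34,.027,.0205,.016),-14.1-34)
W=manip.camera_params("wrist"); w=manip.grab_frame("wrist")[:,:,::-1]
cv2.imwrite("pics/v5.png",cv2.resize(w[180:420,240:560],(640,480)))
print("marks",[((proj(W,goal(105-30*k,.0415,0,0))-[240,180])*2).round() for k in range(8)])
E
```

```text
t 7.35 tcp [0.5569 0.0623 0.1136] yaw -48.05 F [0.4 0.2 0.9] w 0.001
to go units [ 0.013 -0.005 -0.009] turn 0.05
marks [array([108., 441.]), array([ 54., 387.]), array([ 43., 311.]), array([ 85., 233.]), array([172., 178.]), array([277., 168.]), array([363., 204.]), array([406., 271.])]
```

View pics/v5.png

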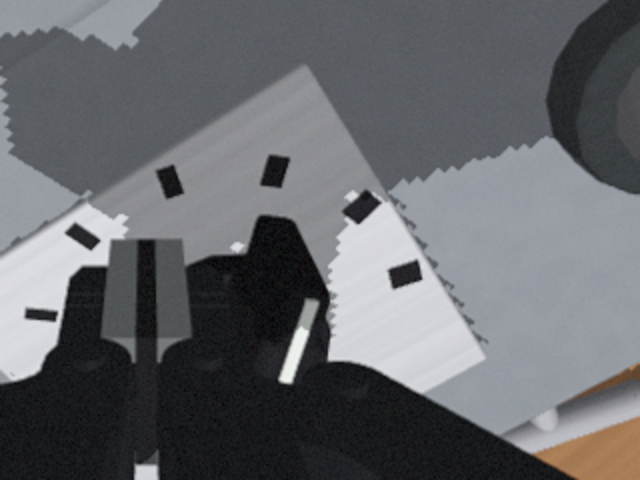

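The handle rests at the sixth mark (277,168), and the force is zero. Back off, rise, and turn towards the start button.

>>> drive_tool(
  commands="0 0 -0.2 0 0; 0 0 -0.2 0 0; 0 0 0 -0.7 0; 0 0 0 -0.7 0; 0 0 0 -0.6 10; 0 0 0 0 10; 0 0 0 0 10; 0 0 0 0 10",
)

```text
time: 8.4
tool_pos: [0.5667, 0.0705, 0.1761]
tool_rot: [-0.001, 0.717, -0.697, 0.001]
contact_force: [0.2, -1.2, -1.0]
gripper_width: -0.001
```

```bash
python3 - <<'E'
from h import *
from plant import manip
g=load(); W=manip.camera_params("wrist"); w=manip.grab_frame("wrist")[:,:,::-1]
cv2.imwrite("pics/v6.png",w)
print("start",proj(W,g['start']).round(),"marks5-7",[proj(W,goal(105-30*k,.0415,0,0)).round() for k in (4,5,6)],"nose6",proj(W,goal(-45,.036,0,.034)).round(),proj(W,goal(-45,.0,0,.034)).round())
st=manip.state(); print(st['joint_pos'].round(2)); rel(st,g['start']-.005*g['ex'],-104.1)
E
```

```text
start [460.  58.] marks5-7 [array([320., 215.]), array([349., 187.]), array([387., 176.])] nose6 [372. 212.] [403. 272.]
[-0.01 -0.04  1.8  -0.    1.38  3.11]
t 8.45 tcp [0.5667 0.0705 0.176 ] yaw -88.61 F [ 0.4 -0.1  0.3] w 0.001
to go units [3.309 2.472 2.308] turn 15.49
```

View pics/v6.png

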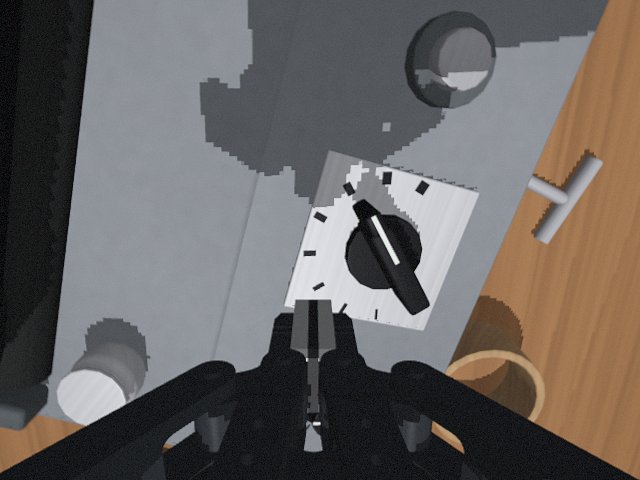

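The wrist view shows the nose pointing at the sixth mark (349,187). The button top is at about (466,58) against a predicted (460,58). I'll refine it with this third ray. Joint 6 is near its limit, so I'll turn back slightly.

```bash
python3 - <<'E'
from h import *
from plant import manip
g=load(); W=manip.camera_params("wrist"); T,S=manip.camera_params("top"),manip.camera_params("side")
w=ray(W,(466,58));t=ray(T,(343.4,260.4));s=ray(S,(358.6,218.9))
X,e=tri([w,t,s]); print(X,e,[(X-g['C'])@k for k in(g['ex'],g['ey'],g['ez'])])
X2,e2=tri([w,t]);print(X2,e2)
d=dict(g); d['start']=X; np.savez('g.npz',**d)
rel(manip.state(),X-.005*g['ex']+.012*g['ez'],-84)
E
```

```text
[ 0.49906815 -0.03095914  0.10965824] [np.float64(0.0012509410204167696), np.float64(0.0007253144803350132), np.float64(0.001716583126991945)] [np.float64(-0.00011491731312970062), np.float64(-0.10258786605838018), np.float64(0.017604438694893598)]
[ 0.4984496  -0.03115114  0.11168668] [np.float64(0.00029548853556861604), np.float64(0.0002954885355685721)]
t 8.45 tcp [0.5667 0.0705 0.176 ] yaw -88.61 F [ 0.4 -0.1  0.3] w 0.001
to go units [3.263 2.566 1.838] turn -4.61
```

>>> drive_tool(
  commands="0 0.82 0.64 0 0; 0 0.82 0.64 0 0; 0 0.82 0.64 0 0; 0 0.8 0.65 0 0; 0 0 0 0.5 -4.6; 0 0 0 0.6 0; 0 0 0 0.5 0; 0 0 0 0 0",
)

```text
time: 9.45
tool_pos: [0.4911, -0.0293, 0.1237]
tool_rot: [0.001, 0.746, -0.666, -0.002]
contact_force: [0.2, 0.1, 0.1]
gripper_width: 0.004
```

```bash
python3 - <<'E'
from h import *
from plant import manip
g=load(); rel(manip.state(),g['start']-.005*g['ex'],-84)
W=manip.camera_params("wrist"); w=manip.grab_frame("wrist")[:,:,::-1]; s=manip.grab_frame("side")[:,:,::-1]
cv2.imwrite("pics/v7.png",np.hstack([cv2.resize(w,(480,360)),cv2.resize(s[150:270,290:397],(320,360))])); print(proj(W,g['start'])*.75)
E
```

```text
t 9.45 tcp [ 0.4911 -0.0293  0.1237] yaw -83.46 F [0.2 0.1 0.1] w 0.004
to go units [ 0.029 -0.106  0.496] turn 0.54
[219.38891505 223.21244537]
```

View pics/v7.png

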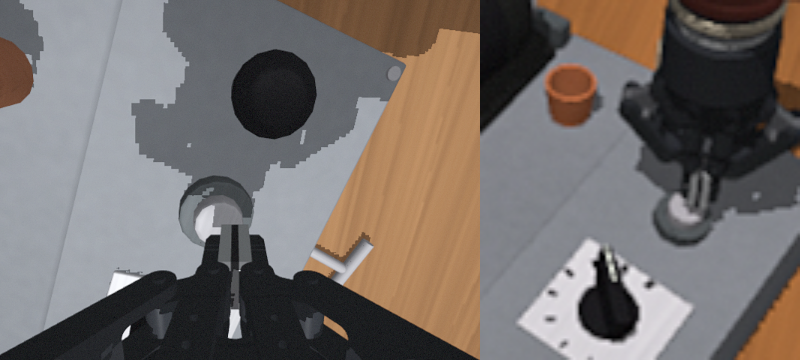

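The shut fingertips are over the start button. The stop mushroom at (274,93) is well clear. Go down slowly, reading the force.

>>> drive_tool(
  commands="0 0.03 -0.1 0.1 0; 0 0 0 0.15 0; 0 0 0 0.1 0; 0 0 0 0.1 0; 0 0 0 0.08 0; 0 0 0 0.05 0; 0 0 0 0 0; 0 0 0 0 0",
)

```text
time: 10.55
tool_pos: [0.4957, -0.0305, 0.1087]
tool_rot: [-0.0, 0.746, -0.666, 0.001]
contact_force: [0.6, -1.0, 3.0]
gripper_width: -0.002
```

```bash
python3 - <<'E'
from h import *
from plant import manip
import time
g=load()
for i in range(4):
    manip.grab_frame("top"); print(manip.state()['contact_force'].round(2))
rel(manip.state(),g['start']-.005*g['ex']-.006*g['ez'],-84)
E
```

```text
[0.76 0.14 3.14]
[ 0.79 -0.38  3.74]
[ 1.09 -1.02  4.07]
[ 0.86 -0.73  3.53]
t 10.75 tcp [ 0.4957 -0.0305  0.1086] yaw -83.48 F [ 0.9 -0.7  3.5] w 0.004
to go units [-0.017  0.013  0.19 ] turn 0.52
```

>>> drive_tool(
  commands="0 0 0 0.03 0; 0 0 0 0.03 0; 0 0 0 0 0; 0 0 0 0 0; 0 0 0 0 0; 0 0 0 0 0; 0 0 0 0 0; 0 0 0 0 0",
)

```text
time: 11.75
tool_pos: [0.4955, -0.0304, 0.1066]
tool_rot: [-0.0, 0.746, -0.666, 0.0]
contact_force: [2.8, -1.0, 4.5]
gripper_width: 0.001
```

>>> drive_tool(
  commands="0 0 0 0.03 0; 0 0 0 0.03 0; 0 0 0 0 0; 0 0 0 0 0; 0 0 0 0 0; 0 0 0 0 0; 0 0 0 0 0; 0 0 0 0 0",
)

```text
time: 12.75
tool_pos: [0.4958, -0.0305, 0.1058]
tool_rot: [-0.0, 0.746, -0.666, 0.0]
contact_force: [0.3, 0.1, 9.9]
gripper_width: 0.002
```

>>> drive_tool(
  commands="0 0 0 0.03 0; 0 0 0 0.03 0; 0 0 0 0 0; 0 0 0 0 0; 0 0 0 0 0; 0 0 0 0 0; 0 0 0 0 0; 0 0 0 0 0",
)

```text
time: 13.75
tool_pos: [0.4961, -0.0305, 0.1055]
tool_rot: [-0.0, 0.746, -0.666, 0.001]
contact_force: [-3.3, 0.4, 17.6]
gripper_width: -0.004
```

```bash
python3 - <<'E'
from h import *
from plant import manip
g=load(); rel(manip.state(),g['start']-.005*g['ex']-.006*g['ez'],-84)
w=manip.grab_frame("wrist")[:,:,::-1]
cv2.imwrite("pics/v8.png",cv2.resize(w[210:370,200:400],(750,600),interpolation=cv2.INTER_CUBIC))
E
```

```text
t 13.75 tcp [ 0.4961 -0.0305  0.1055] yaw -83.48 F [-3.3  0.4 17.6] w -0.004
to go units [-0.018  0.025  0.088] turn 0.52
```

View pics/v8.png

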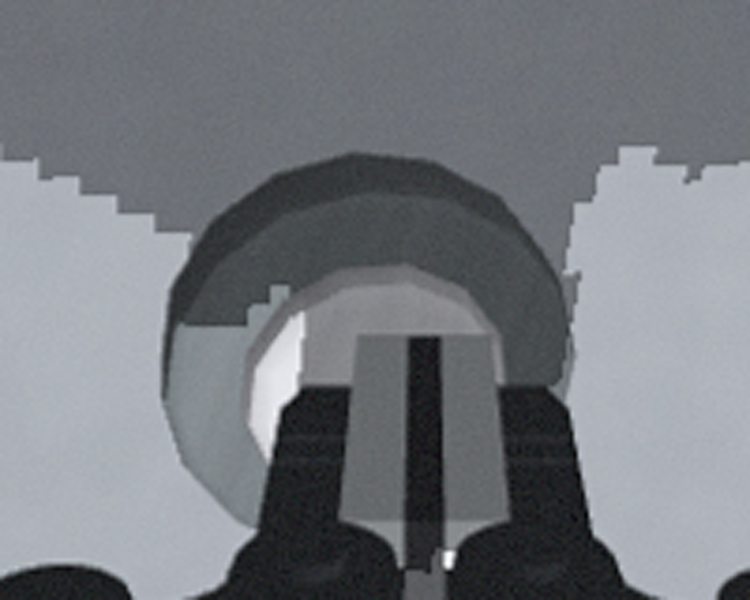

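The button is pressed home: it hit a hard stop at 17.6 N, above the 5 N spring. The contact is on the steel button, and its rim still stands just above the collar. Release, rise and move back for a last look.

>>> drive_tool(
  commands="0 0 0 -0.3 0; 0 0 0 -0.5 0; 0 0 0 -0.9 0; 0 0 0 -0.9 0; 0 0 0 -0.7 0; 0 -0.9 -0.5 0 0; 0 -0.9 -0.5 0 0; 0 -0.9 -0.5 0 0",
)

```text
time: 14.8
tool_pos: [0.5298, 0.0562, 0.2007]
tool_rot: [0.001, 0.746, -0.666, -0.001]
contact_force: [0.1, -0.3, -0.4]
gripper_width: 0.001
```

>>> drive_tool(
  commands="0 -0.9 -0.5 0 0; 0 -0.4 -0.4 0 0; 0 0 0 0 0; 0 0 0 0 0; 0 0 0 0 0; 0 0 0 0 0; 0 0 0 0 0; 0 0 0 0 0",
)

```text
time: 15.8
tool_pos: [0.5532, 0.0969, 0.2018]
tool_rot: [-0.0, 0.746, -0.666, 0.0]
contact_force: [-0.2, -0.4, -0.1]
gripper_width: 0.001
```

```bash
python3 - <<'E'
from h import *
from plant import manip
g=load(); W=manip.camera_params("wrist"); w=manip.grab_frame("wrist")[:,:,::-1]
s=manip.grab_frame("side")[:,:,::-1]
cv2.imwrite("pics/v9.png",np.hstack([cv2.resize(w,(480,360)),cv2.resize(s[130:270,270:395],(320,360))]))
print("start up/in",proj(W,g['start'])*.75,proj(W,g['start']-.006*g['ez'])*.75,"mark6",proj(W,goal(-45,.0415,0,0))*.75)
st=manip.state(); print(st['time'],st['contact_force'],st['joint_pos'].round(2),st['tool_pos'])
E
```

```text
start up/in [334.47194608  14.67847552] [330.5182354   15.96244545] mark6 [249.97529508 100.9878978 ]
15.9 [ 0.21460264 -0.48303888  0.4617914 ] [ 0.04 -0.08  1.79 -0.    1.43  3.07] [0.55318515 0.09703624 0.20180951]
```

View pics/v9.png

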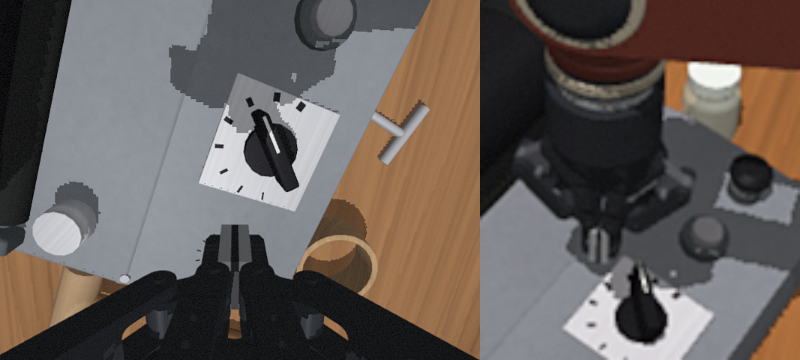

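The handle still points at the sixth mark (250,101). The start button is back up at (335,16), matching its "up" prediction, the stop is out, and the robot touches nothing.

```bash
python3 -c "
from plant import manip
print(manip.job_done())"
```

```text
the job is handed in; nothing more can be done
None
```

The tumbler is set to the sixth speed and the start button has been pressed and released. I handed the job in at about 16 s of the 48 s allowed.

- **Selector:** The handle started at the third speed. I pushed it clockwise with the shut fingertips through three clicks, and the wrist camera showed it at the fourth, fifth and then sixth mark. It was still at the sixth mark in the last picture.
- **Start button:** I pressed it only after the speed was set. The force rose from about 4.5 N to 17.6 N with almost no more movement, against a 5 N spring, so I took it as fully in. I couldn't read its travel directly. After release it appeared back up, judged by eye.
- **Left alone:** The arm stayed clear of the stop button, timer knob and loose things. The last views showed stop out and the tin, tape roll, jar and chuck key looking undisturbed. The timer, cup and bowl were out of view or hidden by the arm, and I did not measure any of these against the first pictures. The contact force was near zero at hand-in.

The only disagreement was in the start button's height, where the camera views differed by 2–4 mm. I settled that by going down slowly and watching the force.

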